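# Snap the dust cap shut around its rim on a flanged housing

## Robot

A 6-joint arm with a two-finger parallel gripper is mounted at the origin on the work surface. World frame = base frame: x ahead of the robot, y to its left, z up, the work surface at z = 0. Lengths are in m, angles in rad, forces in N, time in s.
With the tool pointing down it reaches from about 0.275 to 0.825 m from the base axis. Payload 4.9 kg.
Tool frame: the origin (TCP) lies midway between the tips of the shut fingers; the grasp point (between the pads) lies 19 mm behind it; z points along the fingers, y is the line along which they close (so a half turn about z gives the same grasp; the last joint's range is limited). The gripper opens to 85 mm and grips with 20 to 120 N. Pads are 22 mm wide; open, the fingers measure 114 mm over their backs; the gripper's body (76 mm by 85 mm) begins 54 mm behind the grasp point. The pads swing forward as they close: fully open they stand 13 mm farther back than shut.
Start: joints at [-1.471, 0.326, -0.193, 1.052, 0, 1.437], TCP at [0.127, -0.535, 0.231] pointing down, gripper open.
Joint ranges: [-2.65, 2.65], [-0.97, 1.79], [-1.3, 1.35], [-1.93, 2.1], [-1.47, 1.37], [-3.14, 3.14]. Speed limits (rad/s): [2.57, 2.57, 3.14, 3.14, 3.14, 3.14].

## Interface

Orientations are given as a unit quaternion [x, y, z, w].
In Python, from plant import sensors, viewer, bot gives the robot as it stands.
- The arm moves only by the tool drive_tool, never from a script. Its argument "steps" is one flat list of numbers, 6 for each row, row after row: the shift along the tool's x, y, z in cm, then the turn, a rotation vector about the tool's x, y, z in rad. A call has 1 to 8 rows; each row shifts and turns the commanded pose from where the row before left it, along the tool's axes as they then stand; what a row does not reach is not made up. A row lasts 1/8 s, in which the tool goes at most 62.5 mm and 10.7 degrees, less where a joint would pass 70% of its speed; a pose out of reach is approached as far as the arm can. A call with a gripper value outside its range is refused whole. "grip" is the gripper's target within -1 to 1 (shut at 1, half-way at 0, fully open at -1), set as the call begins (left out, the last holds). The fingers move at their own pace and stop on an object; "grip_force" is the grip in N (left out, the last holds). Time passes only in rows, so rows that do not move let the fingers close. It gives the time, the measured TCP pose, the force, the opening and the grip force at its end, in the units of the state.
- sensors.observe(): the state, without advancing time (a new reading comes with each control period).
- viewer.snapshot(name): name is "scene" or "top" or "wrist"; returns a dict with "color" (480x640x3 uint8, blue, green, red), "z_map" (480x640 float32, m along the optical axis (not along the pixel's ray), 0 where there is no reading), "fx", "fy", "cx", "cy" (pixels), "k1" (the pictures are not rectified: a ray, as slopes to the right and down, at radius r is drawn at 1 + k1 r^2 times it, then the intrinsics apply), "R" (3x3) and "t" (3): a world point X has camera coordinates R X + t. Camera axes: x right, y down, z forward; pixel columns grow to the right and rows downward; lengths in m; the calibration is good to about 2 mm. A picture is of the moment at which its call begins.
- bot.job_done(): hands the job in; it is judged then, once.
The state is a dict: "time_s": time; "joint_positions": joint angles; "qd": joint speeds; "joint_efforts": joint torques, N m; "position": TCP position; "eef_rot": TCP orientation; "ft_force": force on the tool from outside, world axes, zero at the start; "ft_torque": the same for the moment, N m; "grip_width": finger opening in m; "grasp_force": force on a finger pad.
Only numpy, scipy, OpenCV 4.12 (cv2) and the standard library are available. Lean on these libraries where they do the work, as an engineer would, in place of code of your own. Each camera call takes 0.05 s, during which the arm holds its last target. There are 200 camera calls.

## Task

Close the light grey plastic dust cap on the steel flanged housing: with the fingertips, press down the thumb pads around its rim until all four sections have clicked down flat. Only press: grip and lift nothing, do not shift the housing, and leave the bolts standing on its flange and everything else on the bench where they are.

Things in the scene. Friction and masses are not known exactly. Their poses are not given: they have to be found in the camera images.
- housing: Heavy (about 6 kg) dark steel gear housing, standing free on the bench: a round barrel 188 mm across with a flange 240 mm across, whose top face is 80 mm above its underside. Origin: centre of its underside; z up.
- cap (a point): Middle of the top of the light grey plastic dust cap, 170 mm across, on the housing's axis, 91 mm above its underside. Fixed centre disc 76 mm across; around it four equal rim sections (quarter rings parted by radial slits), centred on the housing's +x, +y, -x, -y. Each is hinged 37 mm from the axis; open, it slopes outward and up, its outer edge about 10 mm above its shut place.
- pad0 (a point): Middle of the top face of the thumb pad of rim section 0 (on the housing's +x side): a raised light grey rectangle, 18 mm radially by 30 mm along the rim, about 70 mm out from the housing's axis. It moves with the section: 94.5 mm above the housing's underside when the section is open, 88 mm when it is shut.
- pad1 (a point): Middle of the top face of the thumb pad of rim section 1 (on the housing's +y side): a raised light grey rectangle, 18 mm radially by 30 mm along the rim, about 70 mm out from the housing's axis. It moves with the section: 94.5 mm above the housing's underside when the section is open, 88 mm when it is shut.
- pad2 (a point): Middle of the top face of the thumb pad of rim section 2 (on the housing's -x side): a raised light grey rectangle, 18 mm radially by 30 mm along the rim, about 70 mm out from the housing's axis. It moves with the section: 94.5 mm above the housing's underside when the section is open, 88 mm when it is shut.
- pad3 (a point): Middle of the top face of the thumb pad of rim section 3 (on the housing's -y side): a raised light grey rectangle, 18 mm radially by 30 mm along the rim, about 70 mm out from the housing's axis. It moves with the section: 94.5 mm above the housing's underside when the section is open, 88 mm when it is shut.
- section0 (a joint): Hinge angle of rim section 0 (the one with pad0), rad: 0 open (raised), 0.20 shut (flat on the flange). It snaps: pushing down on the pad takes about 9 N to get past the half-way point (0.10), then it jumps shut by itself and stays; let go before that, it springs open again. Open at the start.
- section1 (a joint): Hinge angle of rim section 1 (the one with pad1), rad: 0 open (raised), 0.20 shut (flat on the flange). It snaps: pushing down on the pad takes about 9 N to get past the half-way point (0.10), then it jumps shut by itself and stays; let go before that, it springs open again. Open at the start.
- section2 (a joint): Hinge angle of rim section 2 (the one with pad2), rad: 0 open (raised), 0.20 shut (flat on the flange). It snaps: pushing down on the pad takes about 9 N to get past the half-way point (0.10), then it jumps shut by itself and stays; let go before that, it springs open again. Open at the start.
- section3 (a joint): Hinge angle of rim section 3 (the one with pad3), rad: 0 open (raised), 0.20 shut (flat on the flange). It snaps: pushing down on the pad takes about 9 N to get past the half-way point (0.10), then it jumps shut by itself and stays; let go before that, it springs open again. Open at the start.
- bolt_a: Loose steel bolt, standing on its head on the flange in line with a slit, 104 mm from the housing's axis: head 22 mm across and 9 mm high, shank 11 mm thick, 43 mm tall overall. Origin under the head. Leave alone.
- bolt_b: The same, 35 mm tall, on the opposite side of the flange. Leave alone.
- spacer: Loose steel ring, 52 mm across, 18 mm high, on the bench beside the housing. Origin at the centre of its underside. Leave alone.
- spanner: Loose steel spanner, 170 mm long, lying on the bench beside the housing. Leave alone.
- spray_can: Blue spray can, 62 mm across, 170 mm tall, standing on the bench to the robot's left. Leave alone.
- rod_holder: Welding rod holder, black ribbed handle and orange jaws, about 240 mm long, lying to the robot's right. Leave alone.
- grease_jar: White jar with dark lid, 72 mm across, 70 mm tall, on the bench beside the housing. Leave alone.

How it is judged:
At the end, for the whole second after the job is handed in: All four rim sections are shut (each hinge angle above 0.17 of 0.20 rad), the housing stands upright within 15 mm of where it stood, and every loose thing lies within 20 mm of where it was (value of joint each of section0, section1, section2, section3 above 0.17 rad and distance of housing from where it was at the start of the episode below 0.015 m and angle between housing's own z axis and vertical below 0.05 rad and linear speed of housing below 0.02 m/s and distance of each of bolt_a, bolt_b, spacer, spanner, spray_can, rod_holder, grease_jar from where it was at the start of the episode below 0.02 m); the robot touches nothing.
It fails at once if the housing is lifted, tipped or pushed more than 15 mm (distance of housing from where it was at the start of the episode above 0.015 m or angle between housing's own z axis and vertical above 0.1 rad).
It fails at once if a loose thing (bolt, spacer, spanner, can, rod holder, jar) is lifted or moved more than 20 mm (distance of any of bolt_a, bolt_b, spacer, spanner, spray_can, rod_holder, grease_jar from where it was at the start of the episode above 0.02 m).
It fails at once if a loose thing is lifted more than 8 mm (height (world z) of any of bolt_a, bolt_b above 0.088 m or height (world z) of any of spacer, spanner, spray_can, rod_holder, grease_jar above 0.008 m).
It fails at once if the cap or housing is pressed with the arm or the gripper's body instead of the fingers (contact force between the arm and housing above 2 N).
It fails at once if a bolt on the flange is knocked over (angle between any of bolt_a, bolt_b's own z axis and vertical above 0.5 rad).
It also fails if it takes over 45 s, if anything falls off the work surface, if the arm or the gripper's body presses on something with over 40 N, if the wrist force passes 120 N, or if a joint passes its speed limit or range.

## Working session

There is one attempt and no reset: what is moved stays moved. The work goes in short steps, Python scripts to look and compute and a tool call to move; the robot and the scene stay as the last step left them, time stands still between calls to the robot, and variables do not carry over. Pictures are saved under pics/ and viewed, at most 10 in all, crops included, and the job is handed in when it is done.

Besides the shell and the picture viewer there is one more tool, called after "Call:" as name(argument=value, ...) on one line, values as JSON. drive_tool: Moves the arm, as the interface text tells. Its arguments: {"type":"object","properties":{"steps":{"type":"array","items":{"type":"number"}},"grip":{"type":"number"},"grip_force":{"type":"number"}},"required":["steps"]}

```bash
mkdir -p pics; ls
python3 - <<'E'
from plant import sensors, viewer, bot
import cv2, numpy as np, pickle
s=sensors.observe();print(s)
d={}
for n in("scene","top"):
    p=viewer.snapshot(n);d[n]=p;cv2.imwrite(f"pics/{n}0.png",p["color"])
    print(n,p["fx"],p["fy"],p["cx"],p["cy"],p["k1"],p["R"],p["t"])
pickle.dump(d,open("v0.pkl","wb"))
E
```

```text
pics
{'time_s': 0.0, 'joint_positions': array([-1.47118270e+00,  3.26912977e-01, -1.93585206e-01,  1.05197849e+00,
       -4.25816229e-05,  1.43659547e+00]), 'qd': array([ 0.00085738, -0.00065392,  0.00048525, -0.00134349,  0.0015331 ,
       -0.00212933]), 'joint_efforts': array([-8.08642471e-04, -4.43400264e+01,  2.62442386e+01,  1.54219876e-02,
       -1.95141415e-04,  4.92432804e-06]), 'position': array([ 0.12736995, -0.53445962,  0.23051815]), 'eef_rot': array([ 9.93173775e-01,  1.16641099e-01, -6.75871877e-06, -8.40415559e-04]), 'ft_force': array([-0.61247516, -0.37105714, -0.41447338]), 'ft_torque': array([-0.00716187,  0.02168995,  0.00633571]), 'grasp_force': 0.0, 'grip_width': 0.08530182787407188}
scene 521.1875510985068 521.1875510985068 318.5634228101797 239.96877938628253 0.037625774196544906 [[ 0.24236054  0.96998795  0.01961503]
 [ 0.50962572 -0.11007886 -0.85332542]
 [-0.82555617  0.21680873 -0.52100958]] [-0.12192258 -0.20087286  1.79851446]
top 620.0723096981881 620.0723096981881 307.01382122077183 246.9079567121132 -0.19772201172872497 [[ 0.02833528 -0.99952767 -0.01189774]
 [-0.99271949 -0.02674431 -0.1174426 ]
 [ 0.11706893  0.01513889 -0.9930084 ]] [-0.01752339  0.56388758  1.87527164]
```

View pics/top0.png

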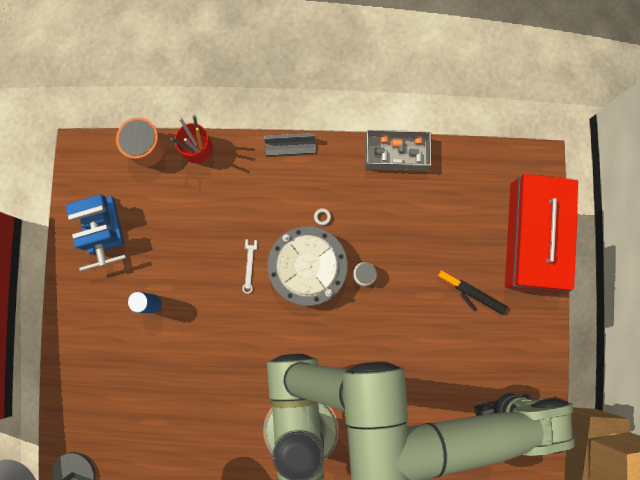

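View pics/scene0.png

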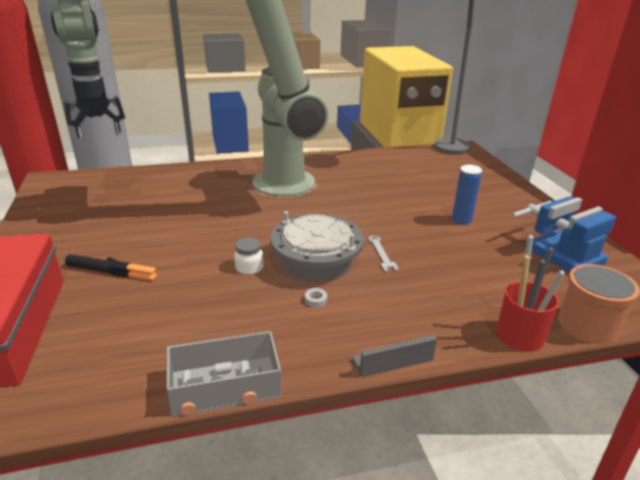

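```bash
cat > h.py <<'E'
import numpy as np, cv2
def K(p): return np.array([[p["fx"],0,p["cx"]],[0,p["fy"],p["cy"]],[0,0,1.]])
def ray(p,uv):
    d=(np.atleast_2d(uv).astype(float)-[p["cx"],p["cy"]])/[p["fx"],p["fy"]]
    x=cv2.undistortPoints(np.atleast_2d(uv).astype(float).reshape(-1,1,2),K(p),np.array([p["k1"],0,0,0,0])).reshape(-1,2)
    R=np.array(p["R"]);t=np.array(p["t"])
    return -R.T@t, np.c_[x,np.ones(len(x))]@R
def plane(p,uv,z):
    o,d=ray(p,uv); return o+d*((z-o[2])/d[:,2])[:,None]
def tri(p,a,q,b):
    o1,d1=ray(p,a);o2,d2=ray(q,b);d1=d1[0];d2=d2[0]
    s=np.linalg.lstsq(np.c_[d1,-d2],o2-o1,rcond=None)[0]
    A=o1+s[0]*d1;B=o2+s[1]*d2;return (A+B)/2,np.linalg.norm(A-B)
def cloud(p):
    v,u=np.mgrid[:480,:640]; o,d=ray(p,np.c_[u.ravel(),v.ravel()]); 
    return (o+d*p["z_map"].reshape(-1,1)).reshape(480,640,3)
E
python3 - <<'E'
from h import *; import pickle
d=pickle.load(open("v0.pkl","rb"))
C={}
for n,roi in(("top",(225,310,260,355)),("scene",(205,265,270,365))):
    p=d[n];a,b,c,e=roi;hsv=cv2.cvtColor(p["color"],cv2.COLOR_BGR2HSV)
    m=np.zeros((480,640),np.uint8);m[a:b,c:e]=((hsv[...,2]>150)&(hsv[...,1]<70))[a:b,c:e]*255
    m=cv2.morphologyEx(m,cv2.MORPH_OPEN,np.ones((5,5)))
    m=cv2.morphologyEx(m,cv2.MORPH_CLOSE,np.ones((9,9)))
    k=max(cv2.findContours(m,0,1)[0],key=cv2.contourArea);k=cv2.convexHull(k)
    el=cv2.fitEllipse(k);print(n,el);C[n]=el[0]
    w=plane(p,k.reshape(-1,2),.095)[:,:2].astype(np.float32);print(cv2.minEnclosingCircle(w),w.min(0),w.max(0))
    X=cloud(p)[m>0];X=X[X[:,2]>0.05];print("depth",np.median(X,0),np.percentile(X[:,2],[5,50,95]))
print(tri(d["top"],C["top"],d["scene"],C["scene"]))
p=d["top"];print("bolts@0.12",plane(p,[[287,238],[329,293]],.12))
cv2.imwrite("pics/crop.png",np.hstack([cv2.resize(d["top"]["color"][220:315,260:355],(400,400),interpolation=3),cv2.resize(d["scene"]["color"][195:295,265:365],(400,400),interpolation=3)]))
E
```

```text
top ((307.49383544921875, 266.6344909667969), (60.40835952758789, 66.03130340576172), 149.0267791748047)
((0.4942498505115509, -0.010407831519842148), 0.10163640230894089) [ 0.4132185  -0.09073666] [0.5930285  0.08779675]
depth [ 0.50175955 -0.00350942  0.08896383] [0.07833809 0.08896383 0.09969059]
scene ((318.11602783203125, 233.27676391601562), (40.10988998413086, 71.39923858642578), 97.75660705566406)
((0.5161055326461792, -0.010377799160778522), 0.10343487560749054) [ 0.41277698 -0.09434245] [0.61687803 0.08002174]
depth [ 0.50689087 -0.0035095   0.08929392] [0.08173974 0.08929392 0.0967415 ]
(array([ 0.49943196, -0.00394808,  0.08353515]), np.float64(0.003838878256691092))
bolts@0.12 [[ 0.57872022  0.05638382  0.12      ]
 [ 0.42046099 -0.07113131  0.12      ]]
```

View pics/crop.png

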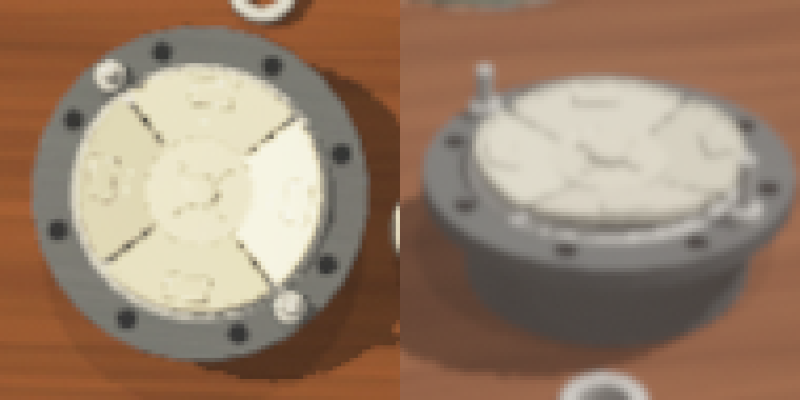

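Run:
```python
from h import *; import pickle
p=pickle.load(open("v0.pkl","rb"))["top"]
uv=np.array([[212,90],[298,200],[188,288],[105,178]])*95/400+[260,220]-.4
w=plane(p,uv,.0945);print(w[:,:2],w[:,:2].mean(0))
for a,b in((0,2),(1,3)):
    v=w[a]-w[b];print(np.hypot(*v[:2]),np.degrees(np.arctan2(v[1],v[0])))
```

```text
[[ 0.57496039 -0.01111491]
 [ 0.49849002 -0.0738636 ]
 [ 0.43436958  0.00183535]
 [ 0.5103484   0.06264102]] [ 0.5045421  -0.00512554]
0.1411859978626267 -5.262843753912737
0.13701873285220034 -94.96491492184944
```

Call:
drive_tool(steps=[4.4, -4.2, -0.6, 0, 0, 0, 4.4, -4.2, -0.6, 0, 0, 0, 4.4, -4.2, -0.6, 0, 0, 0, 4.4, -4.2, -0.6, 0, 0, 0, 4.4, -4.2, -0.6, 0, 0, 0, 4.4, -4.2, -0.6, 0, 0, 0, 4.4, -4.2, -0.6, 0, 0, 0, 4.4, -4.2, -0.6, 0, 0, 0], grip=1)

```text
time_s: 1.1
position: [0.3927, -0.1248, 0.2795]
eef_rot: [0.993, 0.117, 0.0, 0.0]
ft_force: [1.2, -0.9, -0.2]
grip_width: 0.0002
grasp_force: 0.0
```

Call:
drive_tool(steps=[4.5, -3, 0, 0, 0, 0, 4.5, -3, 0, 0, 0, 0, 4.5, -3, 0, 0, 0, 0, 0, 0, 0, 0, 0, 0, 0, 0, 0, 0, 0, 0])

```text
time_s: 1.72
position: [0.5019, -0.0077, 0.2787]
eef_rot: [0.993, 0.117, -0.001, -0.0]
ft_force: [0.3, 0.1, 0.0]
grip_width: -0.0
grasp_force: 0.0
```

Run:
```python
from plant import sensors, viewer
import cv2, pickle, numpy as np
p=viewer.snapshot("wrist");pickle.dump(p,open("w1.pkl","wb"));cv2.imwrite("pics/w1.png",p["color"])
print(-np.array(p["R"]).T@p["t"],np.array(p["R"])[2]);s=sensors.observe();print(s["position"],s["eef_rot"],s["time_s"])
```

```text
[0.58235986 0.01137647 0.42228898] [-0.31519111 -0.07498054 -0.94606157]
[ 0.50171092 -0.00821386  0.27892422] [ 9.93208209e-01  1.16348818e-01 -6.37097422e-04 -2.36236473e-05] 1.775
```

View pics/w1.png

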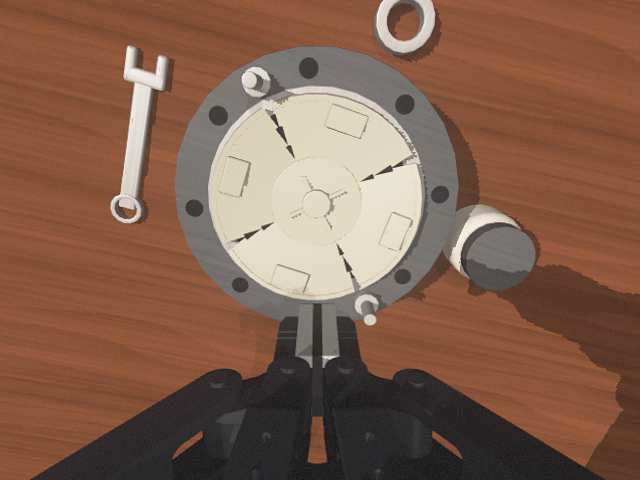

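Run:
```python
from h import *; import pickle
p=pickle.load(open("w1.pkl","rb"));t=pickle.load(open("v0.pkl","rb"))["top"]
uvt=np.array([[212,90],[298,200],[188,288],[105,178]])*95/400+[260,220]-.4
uv=np.array([[347,121],[397,232],[291,279],[234.5,176.5]],float)
w=plane(p,uv,.0945);print(w[:,:2].round(4),w[:,:2].mean(0));c=plane(p,[[316,204]],.091);print("c",c)
for a,b in((0,2),(1,3)):
    v=w[a]-w[b];print(np.hypot(*v[:2]),np.degrees(np.arctan2(v[1],v[0])))
C=cloud(p)
for i in range(4):
    x,y=uv[i].astype(int);print(tri(t,uvt[i],p,uv[i]),np.median(C[y-4:y+5,x-4:x+5].reshape(-1,3),0).round(4))
print(np.median(C[200:209,312:321].reshape(-1,3),0))
for q in ((255,78),(361,297)): print(q,plane(p,[q],.085))
```

```text
[[ 0.5726 -0.0146]
 [ 0.4961 -0.0779]
 [ 0.4337 -0.0008]
 [ 0.5107  0.0619]] [ 0.50331285 -0.00785945]
c [[ 0.50306243 -0.00673806  0.091     ]]
0.13956625934772388 -5.697738628641691
0.1406340142762967 -95.959731071608
(array([ 0.57277185, -0.01216097,  0.11537062]), np.float64(0.0018977614405617249)) [ 0.5727 -0.0145  0.0962]
(array([ 0.49820654, -0.07442405,  0.10442936]), np.float64(0.0019502290773549334)) [ 0.4967 -0.0775  0.0964]
(array([0.43441448, 0.00054065, 0.09629692]), np.float64(0.0025399465042469462)) [ 0.4343 -0.0007  0.0961]
(array([0.51042869, 0.06247476, 0.09268587]), np.float64(0.0005446224725383084)) [0.5116 0.0622 0.0956]
[ 0.50343377 -0.00666967  0.09233957]
(255, 78) [[0.58635216 0.06060636 0.085     ]]
(361, 297) [[ 0.42667946 -0.06682249  0.085     ]]
```

Call:
drive_tool(steps=[3.4, 1.15, 0, 0, 0, 0, 3.4, 1.15, 0, 0, 0, 0, 0, 0, 5.5, 0, 0, 0, 0, 0, 5.5, 0, 0, 0, 0, 0, 4, 0, 0, 0, 0, 0, 2, 0, 0, 0, 0, 0, 0, 0, 0, 0])

```text
time_s: 2.65
position: [0.5719, -0.0155, 0.1079]
eef_rot: [0.993, 0.116, -0.002, -0.0]
ft_force: [0.3, -0.1, 0.1]
grip_width: -0.0002
grasp_force: 0.0
```

Call:
drive_tool(steps=[0, 0, 0.7, 0, 0, 0, 0, 0, 0.4, 0, 0, 0, 0, 0, 0.3, 0, 0, 0, 0, 0, 0.2, 0, 0, 0, 0, 0, 0, 0, 0, 0])

```text
time_s: 3.28
position: [0.5751, -0.0147, 0.0942]
eef_rot: [0.993, 0.117, 0.001, 0.0]
ft_force: [0.8, -0.8, 4.2]
grip_width: 0.0001
grasp_force: 1.8
```

Call:
drive_tool(steps=[0, 0, 0.2, 0, 0, 0, 0, 0, 0.2, 0, 0, 0, 0, 0, 0, 0, 0, 0])

```text
time_s: 3.65
position: [0.573, -0.0142, 0.0885]
eef_rot: [0.993, 0.117, -0.001, -0.0]
ft_force: [0.1, 0.0, 0.6]
grip_width: -0.0001
grasp_force: 0.0
```

Call:
drive_tool(steps=[0, 0, 0.2, 0, 0, 0, 0, 0, 0.1, 0, 0, 0, 0, 0, 0, 0, 0, 0])

```text
time_s: 4.03
position: [0.5735, -0.0143, 0.0877]
eef_rot: [0.993, 0.117, -0.0, -0.0]
ft_force: [-5.4, 1.3, 13.5]
grip_width: -0.0
grasp_force: 6.7
```

Call:
drive_tool(steps=[0, 0, -4, 0, 0, 0, -4.5, 2.15, 0, 0, 0, 0, -4.4, 2.15, 0, 0, 0, 0, 0, 0, 1.0, 0, 0, 0, 0, 0, 0.7, 0, 0, 0, 0, 0, 0, 0, 0, 0])

```text
time_s: 4.78
position: [0.4976, -0.0763, 0.1085]
eef_rot: [0.993, 0.117, -0.0, -0.0]
ft_force: [-0.1, -0.7, 0.3]
grip_width: 0.0002
grasp_force: 0.0
```

Call:
drive_tool(steps=[0, 0, 0.7, 0, 0, 0, 0, 0, 0.5, 0, 0, 0, 0, 0, 0.3, 0, 0, 0, 0, 0, 0.3, 0, 0, 0, 0, 0, 0.2, 0, 0, 0, 0, 0, 0.2, 0, 0, 0, 0, 0, 0.1, 0, 0, 0, 0, 0, 0, 0, 0, 0])

```text
time_s: 5.78
position: [0.4974, -0.0767, 0.0876]
eef_rot: [0.993, 0.117, 0.0, 0.0]
ft_force: [-4.6, 1.6, 15.0]
grip_width: 0.0001
grasp_force: 7.3
```

Call:
drive_tool(steps=[0, 0, -5, 0, 0, 0, 0, 0, -2, 0, 0, 0, -2.2, -4.5, 0, 0, 0, 0, -2.2, -4.5, 0, 0, 0, 0, 0, 0, 3, 0, 0, 0, 0, 0, 1.7, 0, 0, 0, 0, 0, 0, 0, 0, 0])

```text
time_s: 6.65
position: [0.4325, 0.0009, 0.1083]
eef_rot: [0.993, 0.117, -0.001, -0.0]
ft_force: [-0.4, -0.8, 1.0]
grip_width: 0.0001
grasp_force: 0.0
```

Call:
drive_tool(steps=[0, 0, 0.7, 0, 0, 0, 0, 0, 0.5, 0, 0, 0, 0, 0, 0.3, 0, 0, 0, 0, 0, 0.3, 0, 0, 0, 0, 0, 0.2, 0, 0, 0, 0, 0, 0.2, 0, 0, 0, 0, 0, 0.1, 0, 0, 0, 0, 0, 0, 0, 0, 0])

```text
time_s: 7.65
position: [0.434, 0.0004, 0.0876]
eef_rot: [0.993, 0.117, 0.0, 0.0]
ft_force: [-4.9, 0.5, 15.6]
grip_width: 0.0
grasp_force: 8.4
```

Call:
drive_tool(steps=[0, 0, -4, 0, 0, 0, 4.5, -2.1, 0, 0, 0, 0, 4.4, -2.1, 0, 0, 0, 0, 0, 0, 1.0, 0, 0, 0, 0, 0, 0.7, 0, 0, 0, 0, 0, 0, 0, 0, 0])

```text
time_s: 8.4
position: [0.5087, 0.0614, 0.1082]
eef_rot: [0.993, 0.116, -0.002, -0.0]
ft_force: [-1.4, -0.1, 0.4]
grip_width: -0.0001
grasp_force: 0.0
```

Call:
drive_tool(steps=[0, 0, 0.7, 0, 0, 0, 0, 0, 0.5, 0, 0, 0, 0, 0, 0.3, 0, 0, 0, 0, 0, 0.3, 0, 0, 0, 0, 0, 0.2, 0, 0, 0, 0, 0, 0.2, 0, 0, 0, 0, 0, 0.1, 0, 0, 0, 0, 0, 0, 0, 0, 0])

```text
time_s: 9.4
position: [0.5106, 0.0618, 0.0877]
eef_rot: [0.993, 0.117, 0.0, 0.0]
ft_force: [-5.6, -0.1, 14.4]
grip_width: -0.0004
grasp_force: 7.2
```

Call:
drive_tool(steps=[0, 0, -5, 0, 0, 0, 0, 0, -5, 0, 0, 0, 0, 0, -5, 0, 0, 0, 0, 0, -4.4, 0, 0, 0, -1.2, 6.5, 0, 0, 0, 0, 0, 0, 0, 0, 0, 0, 0, 0, 0, 0, 0, 0])

```text
time_s: 10.28
position: [0.5134, -0.0006, 0.2798]
eef_rot: [0.993, 0.116, -0.0, -0.0]
ft_force: [-0.3, 0.1, 0.8]
grip_width: -0.0001
grasp_force: 0.0
```

Run:
```python
from plant import sensors, viewer
from h import *
p=viewer.snapshot("wrist");cv2.imwrite("pics/w2.png",p["color"])
C=cloud(p);s=sensors.observe();print(s["position"],s["time_s"])
for q in [(.573,-.0145),(.4965,-.077),(.434,0),(.511,.062)]:
    m=np.hypot(C[...,0]-q[0],C[...,1]-q[1])<.006
    print(q,m.sum(),np.median(C[m][:,2]))
```

```text
[ 5.13357469e-01 -7.17394158e-05  2.79746092e-01] 10.325
(0.573, -0.0145) 190 0.08907023650822879
(0.4965, -0.077) 146 0.08907066530652238
(0.434, 0) 130 0.08907343624754008
(0.511, 0.062) 181 0.08906964486282581
```

View pics/w2.png

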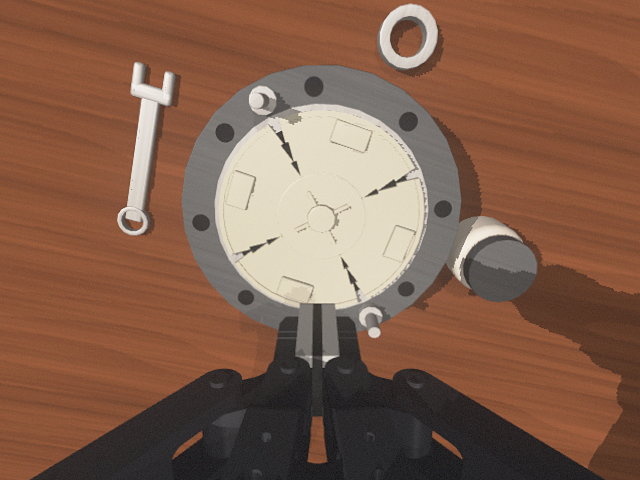

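The four pads (at about (351,135), (399,243), (296,290) and (241,190)) all read 89 mm, level and about 7 mm lower than before. Both bolts are still standing, at (262,100) and (371,320), and nothing else has moved.

```bash
python3 -c "
from plant import bot; print(bot.job_done())"
```

```text
the job is handed in; nothing more can be done
None
```

I pressed all four rim sections shut and handed the job in at about 10 s: the final wrist view shows every pad level at about 89 mm, with both bolts still standing and the housing, spanner, spacer and jar where they were. The can and rod holder were out of that view, but the arm never went near them.

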